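# Index the inspection box and hold its flap open at the pointer

### The job

With its flap shut, turn the white inspection box on its turntable clockwise (seen from above), using the upright black post on the rim, until the spring detent drops in and the white line on the disc meets the white line on the grey detent block. Then lift the flap by its black bar until the flap lies in line with the red pointer arm beside it, and finish while still holding the flap still in your fingers at that angle. Leave the timer, the counter, the marker and the brush where they are.

Things in the scene. Friction and masses are not known exactly. Their poses are not given: they have to be found in the camera images.
- station: Fixed dark steel foot of the turntable, 250 mm across. Origin on the table surface, on the vertical turning axis; x points from the front to the back of the box once it is in the detent (roughly away from the robot). It carries a dark steel disc, 296 mm across, top 45 mm above the table, with the white box on it.
- detent (a point): Top of the fixed grey detent block (34 mm wide, 42 mm high) just outside the disc's rim at the station's front left, with a white line; the disc has a matching white line. A spring ball drops between two pins on the rim when the lines meet.
- turntable (a joint): Angle of disc and box, rad, positive counter-clockwise from above; 0 = in the detent. Starts at 0.5 to 0.95: turn clockwise down to 0. Low friction (0.04 N m), stays where left. Within 0.12 rad before 0 the spring must be ridden over (about 5 N at the post, against it); past about 0.04 rad the spring draws the released disc to 0. It can overshoot, to -0.35 at most.
- post_grip (a point): Point on the axis of the upright round black driving post, 14 mm diameter, top 148 mm above the table; the point is 18 mm below the top. The post stands on the disc 133 mm from the turning axis (disc frame x -30, y -130 mm) and moves with it; the box wall is 65 mm away from it. The post may turn between the fingers.
- flap (a joint): Opening angle of the flap, rad: 0 = shut, lying level on the box; grows as its front edge lifts. The flap weighs 0.3 to 0.6 kg and falls shut when let go.
- flap_hinge (a point): Middle of the flap's level hinge axis (the y axis here), at the back of the box top, 118 mm above the table; x points from front to back of the box. Box 130 x 130 mm, top 115 mm above the table. Flap 134 mm wide, 137 mm from hinge to front edge, 4 mm thick, steel with a clear window.
- flap_handle (a point): Middle of the flap's round black bar, 11 mm diameter, 94 mm long, parallel to the hinge; in the flap's frame 165 mm forward of the hinge and 28 mm above the flap's plane; shut, 146 mm above the table. A thin arm at each end leaves 80 mm clear. x lies in the flap's plane. The bar may turn between the fingers, so the gripper can stay pointing down.
- pointer (a joint): Angle of the red pointer arm, rad, measured like the flap's: flap and arm are in line when both joints read the same. Between 0.6 and 1.0, clamped (over 20 N to shift).
- pointer_tip (a point): Middle of the red ball, 14 mm diameter, at the end of the red pointer arm, 137 mm from the hinge axis, 77 mm to the +y side of the flap's middle (left seen from the front); x lies along the arm. A steel arc of 105 mm radius with a black clamp knob stands 84 to 98 mm to that side.
- timer: Round kitchen timer with a green knob, 68 mm across, 40 mm high; bystander. Origin under its centre.
- counter: White hand tally counter, 52x55x34 mm; bystander. Origin under its centre.
- marker: Grey marker pen with red ends, 141 mm long, 20 mm thick, lying along its x axis; bystander. Origin under its centre.
- brush: Blue scrubbing brush, 150 mm long, 43 mm wide, 40 mm high; bystander. Origin under its centre.

How it is judged:
By the outcome, as a careful person would: the job done as asked, in the order asked, and still so for the second after the job is handed in, while the arm keeps its last pose, push and grip.
It also fails if it takes over 42 s, if anything falls off the work surface, if the arm or the gripper's body presses on something with over 40 N, if the wrist force passes 120 N, or if a joint passes its speed limit or range.

### The arm

A 6-joint arm with a two-finger parallel gripper is mounted at the origin on a cart in front of the work surface, level with it; the furniture and walls round the work are solid. World frame = base frame: x ahead of the robot, y to its left, z up, the work surface at z = 0. Lengths are in m, angles in rad, forces in N, time in s.
With the tool pointing down it reaches from about 0.375 to 0.925 m from the base axis. Payload 5.7 kg.
Tool frame: the origin (TCP) lies midway between the tips of the shut fingers; the grasp point (between the pads) lies 19 mm behind it; z points along the fingers, y is the line along which they close (so a half turn about z gives the same grasp; the last joint's range is limited). The gripper opens to 88 mm and grips with 3 to 60 N. Pads are 20 mm wide; open, the fingers measure 115 mm over their backs; the gripper's body (75 mm by 178 mm) begins 61 mm behind the grasp point.
Start: joints at [-1.285, 0.359, 1.51, -0, 1.272, -0.115], TCP at [0.234, -0.552, 0.223] pointing down, gripper open.
Joint ranges: [-2.97, 2.97], [-1.01, 2.36], [0.21, 2.38], [-0.96, 4.11], [0.2, 2.71], [-2.98, 2.98]. Speed limits (rad/s): [2.39, 2.39, 3.14, 3.14, 3.14, 3.14].

### API

Orientations are given as a unit quaternion [x, y, z, w].
In Python, from bench import move_ptp, servo_line, goto_joints, move_gripper, sleep, inverse_kinematics, capture, PlanningError, close_job, spot_in, silhouettes, current_clock, current_joint_pos, current_qvel, current_joint_torque, current_position, current_orientation, current_force, current_torque, current_finger_gap, current_grip_force gives the robot as it stands. Calls block until the motion is done:
- move_ptp(position, orientation): joint-space move of the TCP to a pose.
- servo_line(position, orientation=None, rate=0.15, contact_N=None): straight line of the TCP; orientation=None keeps the orientation; rate is the mean speed in m/s. With contact_N (N) it stops when the force on the tool has changed by that much, and returns True; else False.
- goto_joints(angles): joint-space move.
- move_gripper(opening): finger opening in m; the grip force is fixed at half the most; returns when the fingers have stopped.
- sleep(seconds).
- inverse_kinematics(position, orientation): joint angles nearest the present ones, or None.
- capture(name): name is "side" or "top"; returns a dict with "image" (480x640x3 uint8, blue, green, red), "range_z" (480x640 float32, m along the optical axis (not along the pixel's ray), 0 where there is no reading), "intrinsics" (3x3 intrinsics, pixels), "k1" (the pictures are not rectified: a ray, as slopes to the right and down, at radius r is drawn at 1 + k1 r^2 times it, then the intrinsics apply), "R" (3x3) and "t" (3): a world point X has camera coordinates R X + t. Camera axes: x right, y down, z forward; pixel columns grow to the right and rows downward; lengths in m; the calibration is good to about 2 mm. A picture is of the moment at which its call begins.
A pose or a line that the arm cannot do raises PlanningError and nothing moves.
- close_job(): hands the job in; it is judged then, once.
Trained networks look in the newest picture that a camera, given by its name, has taken for a name from the list of things; names that differ only in an ending like _2 or _b are one class to them, and where a whole thing is asked for, a point or a joint stands for the part that bears it (a point fixed in the world has none). Each returns a list of dicts, best first, with "conf" (0 to 1); they miss things now and then, are a little off and sometimes report something else, mostly with a low value. They report only what shows in the picture. A call takes as long as a camera call.
- spot_in(camera, query): "xy" ([column, row] in pixels, amid what is visible of it).
- silhouettes(camera, query): "region" (480x640 bool, what is visible of it) and "xy" ([column, row] in pixels, amid what is visible of it).
Readings, each from a call of its own:
- current_clock(): time.
- current_joint_pos(): joint angles.
- current_qvel(): joint speeds.
- current_joint_torque(): joint torques, N m.
- current_position(): TCP position.
- current_orientation(): TCP orientation.
- current_force(): force on the tool from outside, world axes, zero at the start.
- current_torque(): the same for the moment, N m.
- current_finger_gap(): finger opening in m.
- current_grip_force(): force on a finger pad.
Only numpy, scipy, OpenCV 4.12 (cv2) and the standard library are available. Lean on these libraries where they do the work, as an engineer would, in place of code of your own. Each camera call takes 0.05 s, during which the arm holds its last target. There are 200 camera calls.

## Working session

There is one attempt and no reset: what is moved stays moved. The work goes in short steps, each a Python script; the robot and the scene stay as the last script left them, time stands still between calls to the robot, and variables do not carry over. Pictures are saved under pics/ and viewed, at most 10 in all, crops included, and the job is handed in when it is done.

```bash
mkdir -p pics; cat > h.py <<'E'
import numpy as np, cv2
from bench import *
def ray(c,uv):
    K=c["intrinsics"];k1=float(c["k1"])
    d=np.array([(uv[0]-K[0,2])/K[0,0],(uv[1]-K[1,2])/K[1,1]]);s=d.copy()
    for _ in range(20): s=d/(1+k1*(s@s))
    return np.array([s[0],s[1],1.])
def w(c,uv,z): return c["R"].T@(ray(c,uv)*z-c["t"])
def wd(c,uv):
    u,v=int(round(uv[0])),int(round(uv[1]));p=c["range_z"][max(v-2,0):v+3,max(u-2,0):u+3];p=p[p>0]
    return w(c,uv,np.median(p)) if p.size else None
def wh(c,uv,h):
    o=-c["R"].T@c["t"];d=c["R"].T@ray(c,uv);return o+d*(h-o[2])/d[2]
def proj(c,X):
    p=c["R"]@np.asarray(X)+c["t"];s=p[:2]/p[2];s=s*(1+float(c["k1"])*(s@s));K=c["intrinsics"]
    return np.array([K[0,0]*s[0]+K[0,2],K[1,1]*s[1]+K[1,2]])
E
python3 - <<'E'
from h import *
np.set_printoptions(precision=4,suppress=True)
for n in ("top","side"):
    c=capture(n);cv2.imwrite(f"pics/{n}0.png",c["image"]);print(n,"cam",-c["R"].T@c["t"])
    for q in ("station","detent","post_grip","flap_hinge","flap_handle","pointer_tip","timer","counter","marker","brush"):
        for r in spot_in(n,q)[:2]: print(q,round(r["conf"],2),np.array(r["xy"]),wd(c,r["xy"]))
print(current_clock(),current_orientation())
E
```

```text
top cam [0.4289 0.01   1.1323]
station 0.6 [193.3 208.4] [0.6735 0.3648 0.0297]
station 0.59 [367.  246.2] [ 0.5547 -0.078   0.1198]
detent 0.8 [367.8 243.5] [ 0.5608 -0.08    0.1213]
detent 0.15 [288.8 156.4] [0.8058 0.1127 0.041 ]
post_grip 0.61 [370.5 238.4] [ 0.5729 -0.0868  0.1203]
flap_hinge 0.97 [370.8 240. ] [ 0.5691 -0.0874  0.1204]
flap_handle 0.9 [376.5 243. ] [ 0.5618 -0.1005  0.1204]
pointer_tip 0.61 [360.5 271.8] [ 0.4921 -0.0581  0.1622]
timer 0.92 [172.9 296.2] [0.4464 0.407  0.0381]
marker 0.83 [482.7 274.1] [ 0.4903 -0.3807  0.016 ]
brush 0.66 [288.2 156.6] [0.805  0.1142 0.0416]
side cam [0.2745 1.2693 0.6517]
station 0.79 [342.4 260.2] [ 0.5534 -0.0125  0.0627]
detent 0.6 [346.6 256.5] [ 0.5439 -0.0234  0.0701]
detent 0.59 [345.  253.4] [ 0.5473 -0.0182  0.0813]
post_grip 0.62 [346.1 250.5] [ 0.5451 -0.0221  0.0885]
flap_hinge 0.72 [343.4 251.6] [ 0.5512 -0.0154  0.0875]
flap_hinge 0.31 [344.7 257.5] [ 0.5484 -0.0193  0.0684]
flap_handle 0.97 [344.9 228.7] [ 0.5651 -0.1006  0.1219]
flap_handle 0.6 [346.9 251.8] [ 0.5432 -0.0238  0.0841]
pointer_tip 0.54 [366.1 212.7] [ 0.4969 -0.0554  0.1903]
counter 0.38 [347.  253.1] [ 0.5428 -0.0234  0.0804]
marker 0.67 [387.5 232. ] [ 0.4767 -0.3788  0.0139]
brush 0.6 [238.2 283.5] [0.7982 0.1448 0.0412]
brush 0.53 [344.6 251.8] [ 0.5487 -0.0195  0.0854]
1.1 [ 0.98    0.199  -0.     -0.0001]
```

```bash
python3 - <<'E'
import cv2
a=cv2.imread("pics/top0.png")[140:340,270:470];cv2.imwrite("pics/top0c.png",cv2.resize(a,(600,600),interpolation=cv2.INTER_CUBIC))
a=cv2.imread("pics/side0.png")[160:340,230:470];cv2.imwrite("pics/side0c.png",cv2.resize(a,(800,600),interpolation=cv2.INTER_CUBIC))
E
```

```text
(no output)
```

View pics/top0c.png

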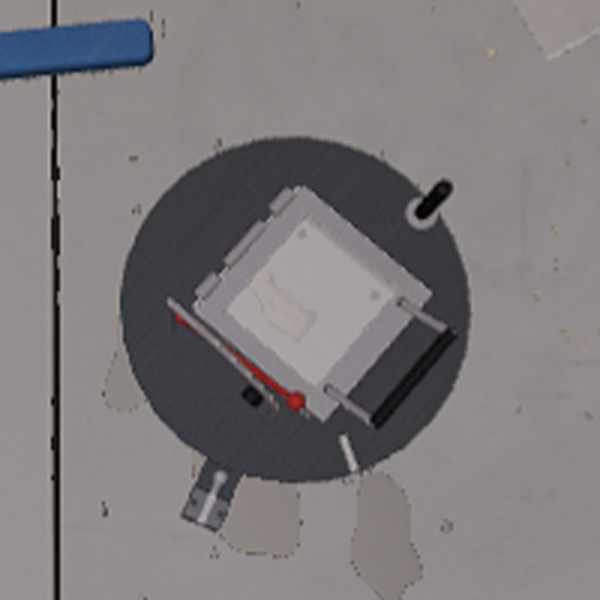

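View pics/side0c.png

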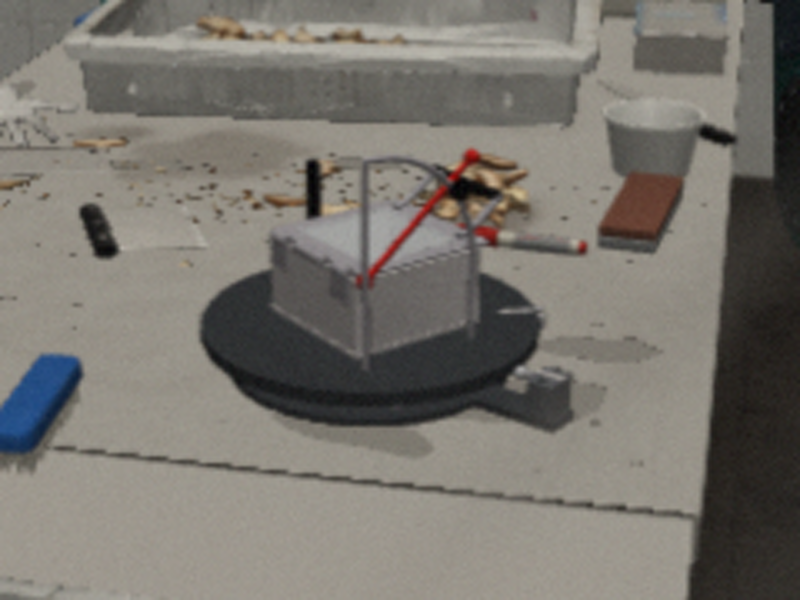

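View pics/top0.png

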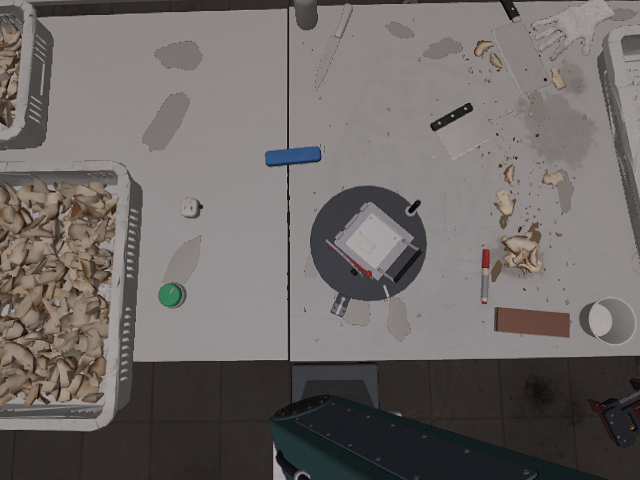

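```bash
cat >> h.py <<'E'
def disc(c):
    v,u=np.nonzero((c["range_z"]>0));s=(u>280)&(u<460)&(v>150)&(v<340);u,v=u[s],v[s]
    P=np.array([w(c,(a,b),c["range_z"][b,a]) for a,b in zip(u,v)])
    m=np.abs(P[:,2]-.045)<.008
    I=np.zeros((480,640),np.uint8);I[v[m],u[m]]=255
    n,l,st,_=cv2.connectedComponentsWithStats(I);k=1+np.argmax(st[1:,4])
    ct=max(cv2.findContours((l==k).astype(np.uint8),0,1)[0],key=len)
    h=cv2.convexHull(ct)[:,0].astype(float)
    W=np.array([wh(c,p,.045)[:2] for p in h])
    from scipy.optimize import least_squares
    r=least_squares(lambda x:np.hypot(W[:,0]-x[0],W[:,1]-x[1])-x[2],[*W.mean(0),.148],loss="soft_l1",f_scale=.002)
    return r.x
def tri(c1,p1,c2,p2):
    o=[];d=[]
    for c,p in((c1,p1),(c2,p2)):
        o.append(-c["R"].T@c["t"]);x=c["R"].T@ray(c,p);d.append(x/np.linalg.norm(x))
    s=np.linalg.lstsq(np.c_[d[0],-d[1]],o[1]-o[0],rcond=None)[0]
    a,b=o[0]+d[0]*s[0],o[1]+d[1]*s[1];return (a+b)/2,np.linalg.norm(a-b)
def red(c,box):
    x0,y0,x1,y1=box;i=c["image"][y0:y1,x0:x1].astype(int);m=(i[...,2]>100)&(i[...,2]>1.8*i[...,1])&(i[...,2]>1.8*i[...,0])
    v,u=np.nonzero(m);return np.c_[u+x0,v+y0]
def ang(p,o): return np.arctan2(p[1]-o[1],p[0]-o[0])
E
python3 - <<'E'
from h import *
np.set_printoptions(precision=4,suppress=True)
t=capture("top");s=capture("side")
x=disc(t);o=x[:2];print("disc",x)
cr=lambda a,b:(270+(a-1)/3,140+(b-1)/3)
L1,L2=wh(t,cr(343,437),.045),wh(t,cr(355,472),.045)
D1,D2=wh(t,cr(221,475),.042),wh(t,cr(206,518),.042)
pt,pb=wh(t,cr(446,185),.148),wh(t,cr(423,212),.045)
for n,p in zip(("L1","L2","D1","D2","pt","pb"),(L1,L2,D1,D2,pt,pb)):print(n,p,np.hypot(*(p[:2]-o)),ang(p,o))
i=t["image"];
for n,c,b in(("t",t,(320,230,380,285)),("s",s,(335,195,375,250))):
    r=red(c,b);print(n,len(r),r.min(0),r.max(0),r[np.argsort(r[:,1])][[0,1,2,3,4,5,6,7,-5,-4,-3,-2,-1]].tolist())
bs=(370,245.,);
# ball candidates from crops
bt=cr(296,401);b2=(230+471/3.333,160+156/3.333)
print(bt,b2,tri(t,bt,s,b2))
print("bar",wh(t,cr(454,336),.146),wh(t,cr(377,423),.146))
E
```

```text
disc [ 0.576  -0.0872  0.1474]
L1 [ 0.4652 -0.1237  0.045 ] 0.11666573648582784 -2.823789249151409
L2 [ 0.4363 -0.1325  0.045 ] 0.14685250105215064 -2.828094014541414
D1 [ 0.4357 -0.022   0.042 ] 0.1547449999656907 2.706432696093159
D2 [ 0.4008 -0.0089  0.042 ] 0.1919583032393925 2.7209135623714253
pt [ 0.6538 -0.1978  0.148 ] 0.135187593825508 -0.9578797213688405
pb [ 0.6542 -0.1988  0.045 ] 0.13624026206097462 -0.9598653400376589
t 82 [329 245] [371 276] [[329, 245], [329, 246], [330, 246], [330, 247], [331, 247], [345, 255], [346, 256], [348, 257], [367, 275], [368, 275], [369, 275], [370, 275], [368, 276]]
s 113 [337 205] [374 244] [[370, 205], [371, 205], [372, 205], [369, 206], [370, 206], [371, 206], [372, 206], [373, 206], [341, 242], [342, 242], [337, 243], [338, 243], [337, 244]]
(368.3333333333333, 273.33333333333337) (371.3141314131413, 206.8046804680468) (array([ 0.4857, -0.0719,  0.2025]), np.float64(0.0004378781941214037))
bar [ 0.5366 -0.1984  0.146 ] [ 0.4718 -0.1372  0.146 ]
```

```bash
cat >> h.py <<'E'
def q(phi):
    a=(phi+np.pi/2)/2; return [np.cos(a),np.sin(a),0.,0.]
O=np.array([.576,-.0872])
def pp(b,z): return [O[0]+.1345*np.cos(b),O[1]+.1345*np.sin(b),z]
E
python3 - <<'E'
from h import *
np.set_printoptions(precision=3,suppress=True)
b0=-.959;f=min((0,np.pi,-np.pi),key=lambda f:abs((lambda j:9 if j is None else j[5])(inverse_kinematics(pp(b0,.2),q(b0+np.pi/2+f)))))
print(f,inverse_kinematics(pp(b0,.2),q(b0+np.pi/2+f)))
move_gripper(.05)
move_ptp(pp(b0,.225),q(b0+np.pi/2+f))
print(servo_line(pp(b0,.111),rate=.15,contact_N=8),current_position(),current_force())
move_gripper(0.0);print("gap",current_finger_gap(),current_grip_force(),current_force())
for k in np.linspace(0,-.744,7)[1:]:
    servo_line(pp(b0+k,.111),q(b0+k+np.pi/2+f),rate=.1);print(k,current_force())
c=capture("top");cv2.imwrite("pics/top1.png",c["image"]);cv2.imwrite("pics/top1c.png",cv2.resize(c["image"][180:330,290:440],(600,600),interpolation=cv2.INTER_CUBIC))
print(current_clock(),current_joint_pos())
E
```

```text
0 [-0.394  0.495  1.343 -0.     1.303 -1.006]
False [ 0.654 -0.198  0.112] [ 0.018 -0.525 -0.205]
gap 0.01358816116629553 30.00035047531128 [ 0.131 -0.531  2.08 ]
-0.124 [-0.375  0.807  2.358]
-0.248 [-0.994  0.159  1.898]
-0.372 [-0.599 -0.985  2.816]
-0.496 [-1.221 -1.853  2.084]
-0.62 [-0.777 -1.603  4.058]
-0.744 [-5.511 -2.205  6.878]
7.45 [-0.491  0.476  1.628 -0.001  1.039 -0.36 ]
```

View pics/top1c.png

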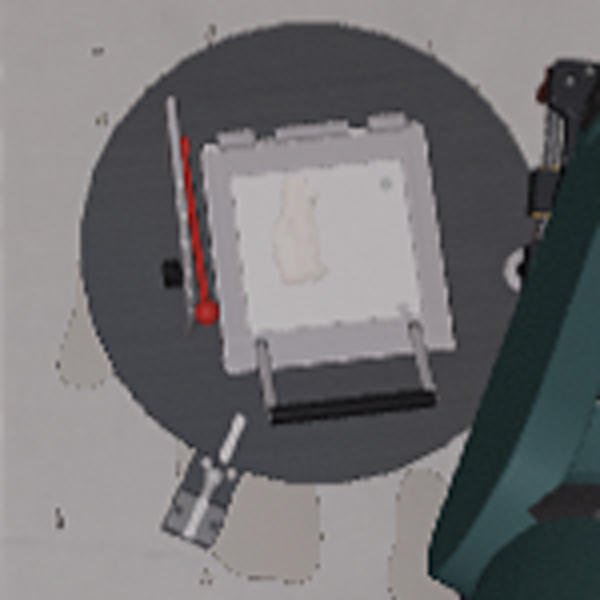

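```bash
python3 - <<'E'
from h import *
np.set_printoptions(precision=4,suppress=True)
move_gripper(.05);sleep(.2);p=current_position()
servo_line([p[0],p[1],.23],rate=.25)
move_ptp([.46,-.3,.26],q(0))
t=capture("top");s=capture("side");np.save("t.npy",t,allow_pickle=True);np.save("s.npy",s,allow_pickle=True)
print(current_clock(),inverse_kinematics([.46,-.1,.16],q(0.08)))
cv2.imwrite("pics/t2.png",cv2.resize(t["image"][180:330,290:440],(600,600),interpolation=cv2.INTER_CUBIC))
cv2.imwrite("pics/s2.png",cv2.resize(s["image"][180:300,270:430],(800,600),interpolation=cv2.INTER_CUBIC))
E
```

```text
9.6917 [-0.361   0.2478  1.858  -0.      1.0358 -0.441 ]
```

View pics/t2.png

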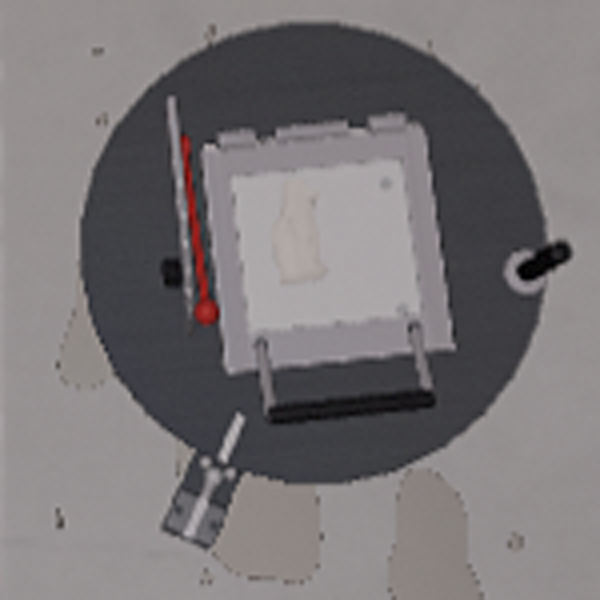

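View pics/s2.png

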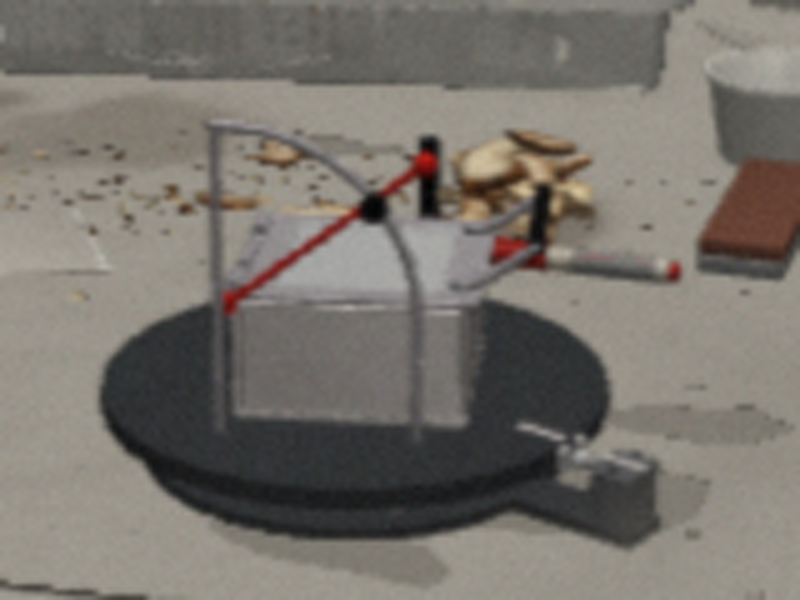

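```bash
cat >> h.py <<'E'
T=lambda a,b:(290+a/4-.4,180+b/4-.4)
S=lambda a,b:(270+a/5-.4,180+b/5-.4)
E
python3 - <<'E'
from h import *
np.set_printoptions(precision=4,suppress=True)
t=np.load("t.npy",allow_pickle=True).item();s=np.load("s.npy",allow_pickle=True).item()
x=disc(t);print("disc",x);o=x[:2]
post=wh(t,T(564,245),.148);base=wh(t,T(524,271),.045);print("post",post,base,ang(post,o)+1.7976,ang(base,o)+1.7976)
L,R=wh(t,T(268,412),.146),wh(t,T(436,400),.146);print("bar",L,R,np.linalg.norm(L-R),"yaw",ang(L,R)-np.pi/2)
print("bar tri",tri(t,T(268,412),s,S(540,262)),tri(t,T(436,400),s,S(541,187)))
print("dl",ang(wh(t,T(240,415),.045),o),ang(wh(t,T(222,458),.045),o),"bl",ang(wh(t,T(214,472),.042),o),ang(wh(t,T(190,533),.042),o))
B=tri(t,T(206,313),s,S(426,162));P=tri(t,T(185,138),s,S(229,303));print("ball",B,"piv",P)
d=B[0]-P[0];print(np.arctan2(d[2],np.hypot(*d[:2])),np.linalg.norm(d),"asin",np.arcsin((B[0][2]-.118)/.137),"yaw",ang(P[0],B[0]))
# fit pointer angle: hinge in station frame from knowns: station yaw psi, hinge x hx
from scipy.optimize import least_squares
def res(v):
    ox,oy,psi,hx,a,oz=v
    X=np.array([np.cos(psi),np.sin(psi),0]);Y=np.array([-X[1],X[0],0]);H=np.array([ox,oy,.118])+hx*X
    ball=H-X*.137*np.cos(a)+Y*.077+np.array([0,0,.137*np.sin(a)])
    z=np.array([0,0,.028]);bl=H-.165*X+.047*Y+z;br=bl-.094*Y
    po=np.array([ox,oy,.148])-.03*X-.13*Y
    piv=H+.077*Y
    e=[]
    for c,pts in((t,((ball,T(206,313)),(bl,T(268,412)),(br,T(436,400)),(po,T(564,245)))),(s,((ball,S(426,162)),(bl,S(540,262)),(br,S(541,187)),(po,S(429,137)),(piv,S(229,303))))):
        for p,u in pts: e+=list((proj(c,p)-u))
    return np.r_[e,(v[:2]-o)/.003]
r=least_squares(lambda v:res(v),[*o,.09,.057,.67,0],loss="soft_l1");print("fit",r.x);print(r.fun.reshape(-1,2))
E
```

```text
disc [ 0.5756 -0.0867  0.1479]
post [ 0.5608 -0.2211  0.148 ] [ 0.5586 -0.2193  0.045 ] 0.11733205154831516 0.09916782488277942
bar [ 0.469  -0.0497  0.146 ] [ 0.4741 -0.1447  0.146 ] 0.09513498254193996 yaw 0.053997041737709583
bar tri (array([ 0.4664, -0.0505,  0.1387]), np.float64(0.005810489846352149)) (array([ 0.4757, -0.144 ,  0.1488]), np.float64(0.003395142833783258))
dl 2.7069128091158756 2.7095097952602334 bl 2.702699961101878 2.710833203127458
ball (array([ 0.5201, -0.0144,  0.2044]), np.float64(0.00020732049441919614)) piv (array([ 0.6304, -0.007 ,  0.1183]), np.float64(0.005494980040419017))
0.6613515066997555 0.14018404914821528 asin 0.6824698494343855 yaw 0.06686272652711174
fit [ 0.5764 -0.0872  0.0975  0.0587  0.6714  0.    ]
[[ 0.4056 -0.236 ]
 [ 0.5172  1.3032]
 [-0.1778 -0.4734]
 [-0.6729  0.7274]
 [-0.0858  0.3054]
 [-0.8587 -2.5777]
 [ 0.7482  0.9244]
 [-0.4861  0.325 ]
 [-0.0861  0.2933]
 [ 0.2575 -0.1779]]
```

```bash
cat >> h.py <<'E'
psi=.09;X=np.array([np.cos(psi),np.sin(psi),0]);Y=np.array([-X[1],X[0],0])
H=np.array([.5764,-.0872,.118])+.0587*X
def bar(a): b=a+np.arctan2(28,165);return H+.16736*(-np.cos(b)*X+np.array([0,0,np.sin(b)]))
E
python3 - <<'E'
from h import *
np.set_printoptions(precision=4,suppress=True)
p=bar(0)-[0,0,.0175]
move_gripper(.03);move_ptp([p[0],p[1],.23],q(psi))
print(servo_line(p,rate=.12,contact_N=8),current_position(),p)
move_gripper(0.);print("gap",current_finger_gap(),current_grip_force(),current_force())
off=np.array(current_position())-bar(0);np.save("off.npy",off);print("off",off)
for a in np.linspace(0,.671,8)[1:]:
    servo_line(bar(a)+off,rate=.06);print(round(a,3),current_force(),current_finger_gap())
sleep(.3);print(current_position()-off-bar(.671),current_clock())
t=capture("top");s=capture("side");np.save("t3.npy",t,allow_pickle=True);np.save("s3.npy",s,allow_pickle=True)
cv2.imwrite("pics/t3.png",cv2.resize(t["image"][180:330,290:440],(600,600),interpolation=cv2.INTER_CUBIC))
cv2.imwrite("pics/s3.png",cv2.resize(s["image"][180:300,270:430],(800,600),interpolation=cv2.INTER_CUBIC))
E
```

```text
False [ 0.4711 -0.0972  0.129 ] [ 0.4705 -0.0968  0.1285]
gap 0.010184323595523083 30.000759065151215 [-0.5036  0.5104  4.1215]
off [ 0.0003 -0.0001 -0.017 ]
0.096 [-0.2681 -0.0621 -3.2373] 0.010427404873105575
0.192 [-1.1604 -1.1952 -3.7226] 0.009993467639626264
0.288 [-3.9152 -1.1048 -1.1801] 0.010132027014438175
0.383 [-6.4876 -0.5496 -0.5715] 0.010308839967743023
0.479 [-8.3895 -1.4345  1.9252] 0.010294763857041901
0.575 [-9.8357 -1.9248  5.2226] 0.010014624035883478
0.671 [-12.284   -1.4653   8.0423] 0.009957009962295017
[-0.0022 -0.0002  0.0012] 15.7333
```

View pics/s3.png

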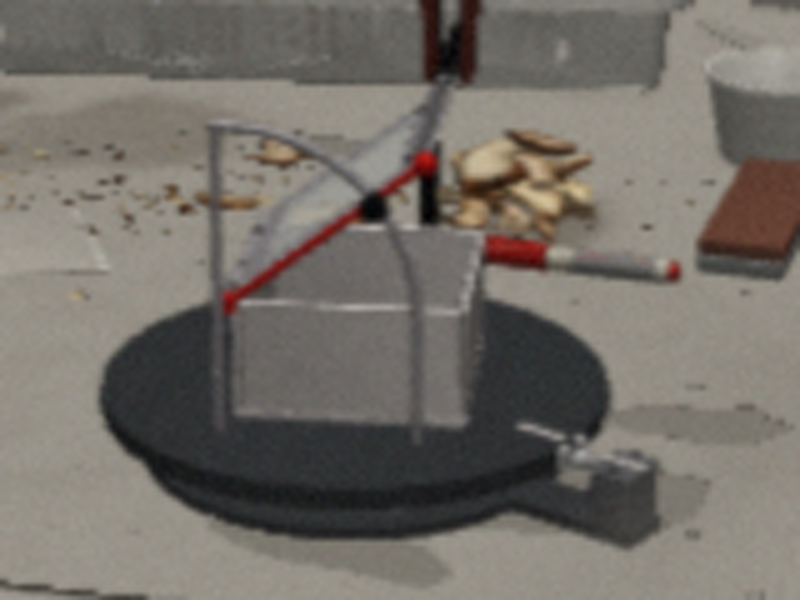

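```bash
cat > fl.py <<'E'
from h import *
np.set_printoptions(precision=4,suppress=True)
def flap(c,a0):
    v,u=np.mgrid[185:320,290:420];P=np.array([w(c,(x,y),c["range_z"][y,x]) for x,y in zip(u.ravel(),v.ravel()) if c["range_z"][y,x]>0])-H
    a=a0
    for _ in range(8):
        f=-P@X;z=P[:,2];y=P@Y
        l=f*np.cos(a)+z*np.sin(a);n=-f*np.sin(a)+z*np.cos(a)
        m=(l>.015)&(l<.13)&(abs(y)<.058)&(abs(n)<(.015 if _<3 else .009))
        A=np.c_[f[m],np.ones(m.sum()),y[m]];k=np.linalg.lstsq(A,z[m],rcond=None)[0];a=np.arctan(k[0])
    # constrained through known hinge, plane +2mm
    e=[np.mean(n[m])*1e3,np.std(n[m])*1e3]
    return a,k[1]*1e3,k[2],m.sum(),e
E
python3 - <<'E'
from fl import *
L=lambda f:np.load(f,allow_pickle=True).item()
for f,a in(("t.npy",0),("s.npy",0),("t3.npy",.66),("s3.npy",.66)): print(f,flap(L(f),a))
# sub-pixel arm direction in the side view: red line + flap model projection
s=L("s3.npy");
for nm,pts in (("arm",[H+.077*Y+d*(-np.cos(.671)*X+np.array([0,0,np.sin(.671)])) for d in(0,.06,.137)]),):
    print(nm,[proj(s,p) for p in pts])
r=red(s,(310,205,362,246)).astype(float);print(len(r),cv2.fitLine(r.astype(np.float32),cv2.DIST_HUBER,0,.01,.01).ravel())
i=s["image"][190:245,312:367];cv2.imwrite("pics/s3z.png",cv2.resize(i,(600,600),interpolation=cv2.INTER_CUBIC))
i=L("t3.npy")["image"];cv2.imwrite("pics/x.png",i)
E
```

```text
t.npy (np.float64(0.0035724182305136667), np.float64(2.590482550459631), np.float64(0.0008266454065004044), np.int64(2384), [np.float64(2.5904145486206946), np.float64(1.913249955496769)])
s.npy (np.float64(0.004596942625552548), np.float64(2.1317968068167996), np.float64(-0.0013816559330733678), np.int64(498), [np.float64(2.1281997826820374), np.float64(1.396489608543744)])
t3.npy (np.float64(0.6449559187372957), np.float64(2.8753784050210545), np.float64(0.04184672538631425), np.int64(327), [np.float64(3.846464024553817), np.float64(1.3508366232273294)])
s3.npy (np.float64(0.654666309925661), np.float64(2.4472061864737524), np.float64(0.0004951028454119043), np.int64(284), [np.float64(1.9416363126619411), np.float64(0.7275200140613516)])
arm [array([315.1328, 240.4256]), array([332.044 , 228.3647]), array([354.4945, 212.3576])]
87 [  0.8166  -0.5772 335.4507 225.5917]
```

View pics/s3z.png

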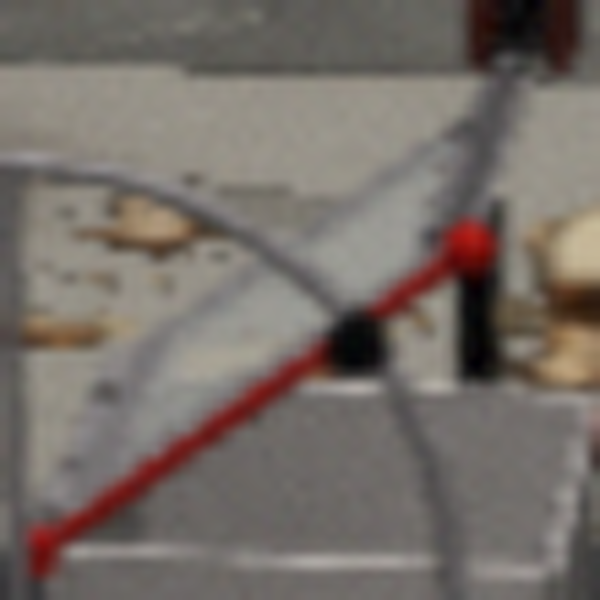

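```bash
python3 - <<'E'
from fl import *
p0=np.array(current_position());b=.66+.168;tg=np.sin(b)*X+np.array([0,0,np.cos(b)])
servo_line(p0+tg*.0033,rate=.01);sleep(.3)
p=np.array(current_position());print("moved",p-p0,"tang",(p-p0)@tg,current_force(),current_finger_gap(),current_clock())
A=[flap((capture("side"),)[0],.66)[0] for _ in range(4)];print(A)
off=np.load("off.npy");xr=(p-off-H)@X;print("a from x",np.arccos(-xr/.16736)-.168)
t=capture("top");s=capture("side");print([ (ang(wh(t,T(240,415),.045),O))])
cv2.imwrite("pics/f.png",np.hstack([cv2.resize(t["image"][180:330,290:440],(400,400),interpolation=cv2.INTER_CUBIC),cv2.resize(s["image"][185:265,300:380],(400,400),interpolation=cv2.INTER_CUBIC)]))
E
```

```text
moved [0.0022 0.0002 0.0023] tang 0.0031863513774169033 [-5.1754 -1.0091  1.6796] 0.00999779611303553 16.625
[np.float64(0.6738113110909157), np.float64(0.6747220581095811), np.float64(0.6746535559768143), np.float64(0.6733141471418)]
a from x 0.6713400171600926
[np.float64(2.7042174137123896)]
```

View pics/f.png

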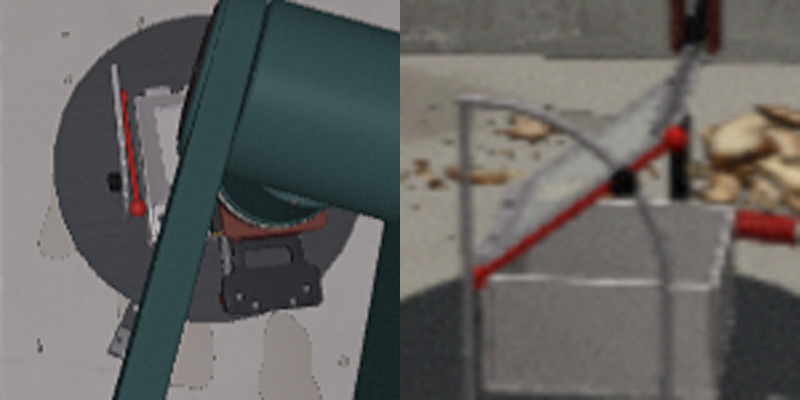

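The side view shows the flap lying along the red arm, with the fingers still holding the bar. The flap measures about 0.670 rad and the pointer about 0.67.

```bash
python3 -c "
from bench import *
print(current_qvel(),current_grip_force());print(close_job())"
```

```text
[-1.23589161e-03 -9.07584222e-04  1.89618925e-03  1.34045687e-04
 -3.00714505e-05 -9.32624011e-04] 29.999880194664
the job is handed in; nothing more can be done
None
```

The job is handed in: the box is in the detent with its white lines meeting, and the flap is held still at about 0.67 rad, in line with the pointer (also measured at about 0.67 rad), after about 17 s of the 42 s; none of the arm's planned moves went near the timer, counter, marker or brush.

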